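Stand up the jack post and clamp it at its station

ROBOT

A 7-joint arm with a two-finger parallel gripper is mounted at the origin on a cart in front of the work surface, level with it; the furniture and walls round the work are solid. World frame = base frame: x ahead of the robot, y to its left, z up, the work surface at z = 0. Lengths are in m, angles in rad, forces in N, time in s.
With the tool pointing down it reaches from about 0.425 to 0.925 m from the base axis. Payload 6.8 kg.
Tool frame: the origin (TCP) lies on the centre line of the jaws, within the pads' length; the fingertips stand tip_reach ahead of it and the grasp point (between the pads) lies 8 mm behind it (tip_reach is the distance from the TCP to the fingertips, in m); z points along the fingers, y is the line along which they close (so a half turn about z gives the same grasp; the last joint's range is limited). The gripper opens to 88 mm and grips with 3 to 60 N. Pads are 20 mm wide; open, the fingers measure 115 mm over their backs; the gripper's body (75 mm by 178 mm) begins 61 mm behind the grasp point.
Start: joints at [0.999, 0.477, 0.022, 1.555, -0.011, 1.109, -0.083], TCP at [0.302, -0.604, 0.234] pointing down, gripper open.
Joint ranges: [-2.96, 2.96], [-0.34, 2.1], [-1.41, 1.46], [0.24, 2.44], [-1.37, 4.51], [0.17, 1.92], [-2.96, 2.96]. Speed limits (rad/s): [2.39, 2.39, 3.14, 3.14, 3.14, 3.14, 3.14].

INTERFACE

Orientations are given as a unit quaternion [w, x, y, z].
In Python, from workcell import * gives the robot as it stands.
- The arm moves only by the shell command python3 -m crank 'ROWS' [FORCE]. ROWS is text: rows parted by semicolons, each of 7 numbers parted by spaces: the shift along the tool's x, y, z in m, then the turn, a rotation vector about the tool's x, y, z in degrees, then the opening, from 0 (shut) to 1 (fully open). In form: dx dy dz ax ay az hand; .... A call has 1 to 10 rows; each row is the pose to reach, as a shift and turn from the pose commanded when the call began, along the tool's axes at that moment; what a row does not reach only later rows make up. A row lasts 1/10 s, in which the tool goes at most 50 mm and 8.59 degrees, less where a joint would pass 70% of its speed; a pose out of reach is approached as far as the arm can. A call with a gripper value outside its range is refused whole. The fingers move at their own pace and stop on an object; FORCE is the grip in N (left out, the last holds). Time passes only in rows, so rows that repeat a pose let the fingers close. It gives the time, the measured TCP pose, the force, the opening and the grip force at its end, in the units of the state.
- get_state(): the state, without advancing time (a new reading comes with each control period).
- grab_frame(name): name is "scene" or "top" or "wrist"; returns the picture (420x560x3 uint8, red, green, blue); there is no depth.
- calibration(name): a dict with "mtx" (3x3 intrinsics, pixels), "xyz" and "attitude" of the camera in the world. Camera axes: x right, y down, z forward; pixel columns grow to the right and rows downward; lengths in m; the calibration is good to about 2 mm. A picture is of the moment at which its call begins: read the wrist's pose just before it. calibration takes no time and is no camera call; for the wrist camera it gives the pose at the moment of the call.
- close_job(): hands the job in; it is judged then, once.
The state is a dict: "time_s": time; "joint_pos": joint angles; "joint_velocities": joint speeds; "joint_torque": joint torques, N m; "tool_pos": TCP position; "tool_rot": TCP orientation; "force": force on the tool from outside, world axes, zero at the start; "ft_torque": the same for the moment, N m; "finger_gap": opening from 0.0 (shut) to 1.0 (fully open); "grasp_force": force on a finger pad.
Only numpy, scipy, OpenCV 4.12 (cv2) and the standard library are available. Lean on these libraries where they do the work, as an engineer would, in place of code of your own. Each camera call takes 0.05 s, during which the arm holds its last target. There are 200 camera calls.

TASK

Raise the jack post that is lying on the table: lift its free end so that it pivots on the edge of its square foot until it stands upright. Then slide it, standing and with its foot kept down on the table, squarely into the corner of the two stop bars so that the foot touches both, and finally swing the clamp strap fully round over the foot and let go. Leave the other things where they are.

Things in the scene. Friction and masses are not known exactly. Their poses are not given: they have to be found in the camera images.
- post: Jack post, 150 mm long, about 0.7 kg. Origin at the centre of the foot's underside, z axis from foot to top. Square foot 84x84x14 mm (sides along its x and y), round column 26 mm in diameter, handwheel fixed on it, 84 mm in diameter, 66 to 80 mm above the underside (hub 40 mm in diameter, 62 to 84 mm). Centre of mass 46 mm up. Starts lying, top to the left (+y).
- post_heel (a point): Middle of the foot's bottom edge on which the lying post rests and pivots, 42 mm from the foot's centre along the post's own +y. It must stay within 25 mm of the table. Raised about 48 degrees, the post passes its balance point and drops onto its foot by itself; the foot's centre then stands 42 mm from where this edge lay, away from the top.
- post_top (a point): Centre of the column's free end, on the axis, 150 mm from the foot's underside; 66 mm of plain column is free between it and the wheel's hub. While the post lies on its foot edge and wheel rim, its axis is level 42 mm above the table, the underside of this end 29 mm. Upright, the foot slides easily (friction about 0.25), but dragged by its top it may tilt.
- station_home (a point): Point on the table where the foot's centre belongs when the foot touches both fixed stop bars (20 mm wide, 18 high). z is up. One bar (148 mm long) runs along this frame's x, its face 42 mm from here towards -y; the other (87 mm) along y, from -62 to +25 mm, its face 42 mm from here towards +x. Open towards +y and -x.
- clamp_pivot (a point): Vertical hinge axis of the clamp strap, at x = -66, y = -56 mm of the station_home frame, 19.5 mm above the table. The strap is 8 mm thick (19.5 to 27.5 mm above the table) and 18 mm wide; one arm reaches 64 mm from the hinge, the opposite one carries the upright knob 85 mm from the hinge.
- clamp_knob (a point): Upright pin of the clamp, 14 mm in diameter with an 18 mm cap, its top 77.5 mm above the table; this point is on its axis, 59.5 mm above the table. Push it sideways to swing the strap.
- clamp (a joint): Angle of the clamp strap in rad: starts open at 0 to 0.3 and grows clockwise seen from above to the stop at 1.75, where it is fully closed with its short arm over the foot. It stays where it is left; it takes about 1 N at the knob.
- v_block: Bystander: steel V-block 45x48x36 mm, origin at the centre of its underside.
- flange: Bystander: turned flange ring 60 mm in diameter, 14 mm high, origin at the centre of its underside.
- u_bracket: Bystander: stamped U bracket 26x36x22 mm, origin at the centre of its underside.

How it is judged:
On the way, in this order (a step that is already met when the one before it is completed fails the run):
1. the post stands upright on its foot (within 4 degrees) (angle between post's own z axis and vertical below 0.07 rad and height (world z) of post below 0.006 m), for 0.3 s.
2. the upright post is home in the corner (foot centre within 7 mm of its place, square within 5 degrees) (all of step 1 and horizontal distance between post and station_home below 0.007 m and (angle between the x axis of post and the x axis of station_home, either way round below 0.09 rad or angle between the x axis of post and the y axis of station_home, either way round below 0.09 rad)), for 0.2 s.
3. the clamp strap is swung over the foot (value of joint clamp above 1.55 rad), for 0.1 s.
At the end, for the whole second after the job is handed in: The post stands at rest upright (within 4 degrees) on the table, its foot's centre within 7 mm of the station's home point and square to the bars within 5 degrees (any quarter turn), the clamp strap closed to at least 1.55 of 1.75 rad, everything released (all of step 2 and value of joint clamp above 1.55 rad and linear speed of post below 0.02 m/s); the robot touches nothing.
It fails at once if the foot's pivot edge leaves the table by more than 25 mm (the post lifted off or toppled over) (height (world z) of post_heel above 0.025 m).
It fails at once if a bystander is moved by more than 30 mm (distance of any of v_block, flange, u_bracket from where it was at the start of the episode above 0.03 m).
It also fails if it takes over 72 s, if anything falls off the work surface, if the arm or the gripper's body presses on something with over 40 N, if the wrist force passes 120 N, or if a joint passes its speed limit or range.

## Working session

There is one attempt and no reset: what is moved stays moved. The work goes in short steps, Python scripts to look and compute and a shell command to move; the robot and the scene stay as the last step left them, time stands still between calls to the robot, and variables do not carry over. Pictures are saved under pics/ and viewed, at most 10 in all, crops included, and the job is handed in when it is done.

```bash
mkdir -p pics; ls
python3 - <<'E'
from workcell import *
import cv2
s=get_state(); print(s)
for n in("top","scene"):
    c=calibration(n); print(n,c)
    f=grab_frame(n); cv2.imwrite(f"pics/{n}0.png",cv2.resize(f[:,:,::-1],(800,600),interpolation=cv2.INTER_CUBIC))
E
```

```text
pics
{'time_s': 0.0, 'joint_pos': array([ 0.99890819,  0.47775661,  0.02231677,  1.55641684, -0.01143054,
        1.10927574, -0.08311033]), 'joint_velocities': array([ 0.00139626,  0.00048674,  0.00127127, -0.00109688, -0.00010745,
        0.00023437,  0.00118492]), 'joint_torque': array([ 1.09578945e-03, -5.82852638e+01,  1.53517250e+00, -2.72601575e+01,
       -5.42904809e-02,  1.70924887e-02,  1.08057841e-04]), 'tool_pos': array([ 0.30168799, -0.60320399,  0.23272505]), 'tool_rot': array([-8.16398244e-04,  9.73225238e-01,  2.29851885e-01, -2.84216019e-04]), 'force': array([0.18111516, 0.21219224, 0.69280308]), 'ft_torque': array([-0.02844878, -0.00593877,  0.05240317]), 'grasp_force': 0.0, 'finger_gap': 1.001068162640372}
top {'mtx': array([[459.12997489,   0.        , 282.46039592],
       [  0.        , 459.12997489, 211.45174467],
       [  0.        ,   0.        ,   1.        ]]), 'xyz': array([ 0.47723485, -0.02469766,  1.12093749]), 'attitude': array([ 0.03551036, -0.70416543,  0.70865888, -0.02631815])}
scene {'mtx': array([[411.22678399,   0.        , 278.11851245],
       [  0.        , 411.22678399, 211.67452076],
       [  0.        ,   0.        ,   1.        ]]), 'xyz': array([7.02666889e-04, 4.78459878e-01, 8.46933499e-01]), 'attitude': array([ 0.1578624 , -0.37011323,  0.84980356, -0.34048433])}
```

View pics/top0.png

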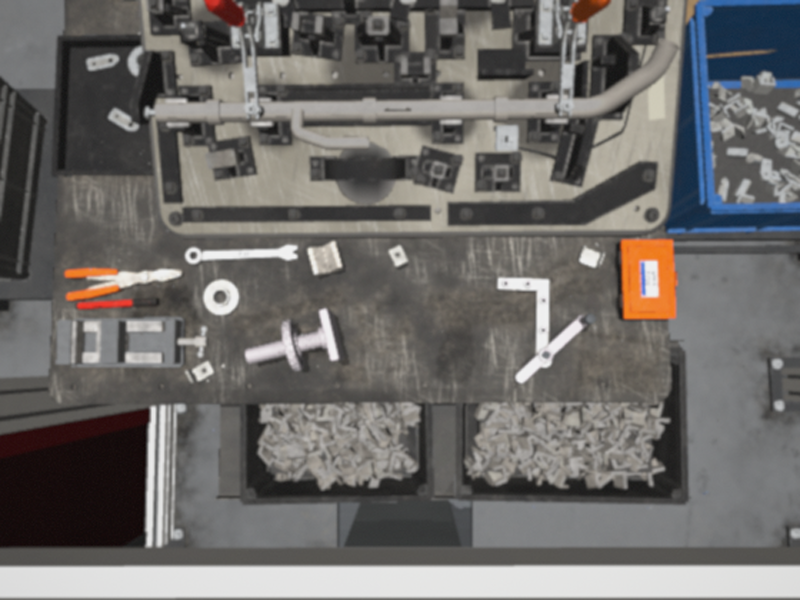

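View pics/scene0.png

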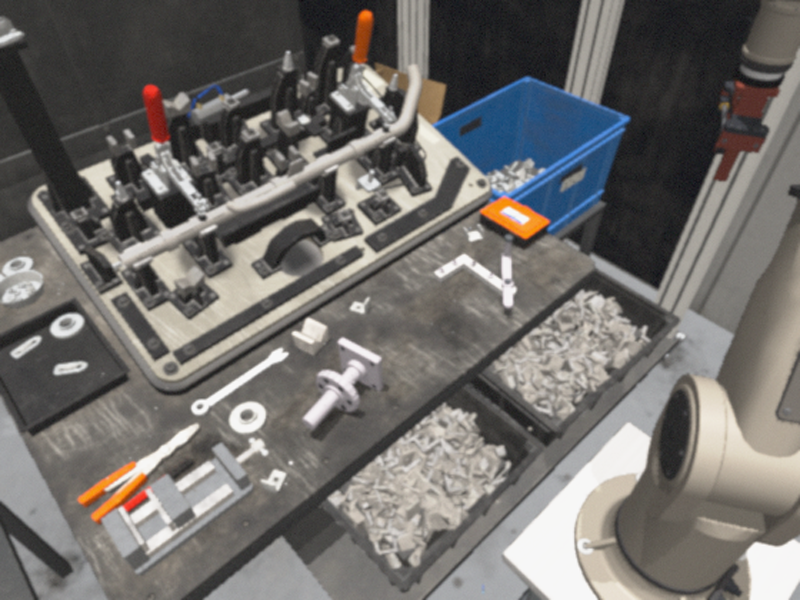

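The top view shows +x up and +y left. The post's top is at about (248,355) and its foot at (330,335). The bars' corner is at (545,285), the hinge at (545,357) and the knob at (585,320). The scene view agrees. I'll enlarge the two work areas.

```bash
cat > h.py <<'E'
from workcell import *
import cv2, numpy as np
from scipy.spatial.transform import Rotation as R
def rot(q): return R.from_quat([q[1],q[2],q[3],q[0]])
def ray(cal,u,v):
    d=np.linalg.inv(cal["mtx"])@[u,v,1]; return np.array(cal["xyz"]),rot(cal["attitude"]).apply(d)
def at(cal,u,v,z):
    o,d=ray(cal,u,v); return o+d*(z-o[2])/d[2]
def proj(cal,p):
    q=cal["mtx"]@rot(cal["attitude"]).inv().apply(np.array(p)-cal["xyz"]); return q[:2]/q[2]
def crop(f,u0,v0,w,h,k,name):
    c=cv2.resize(f[v0:v0+h,u0:u0+w,::-1],None,fx=k,fy=k,interpolation=cv2.INTER_CUBIC); cv2.imwrite(name,c)
E
python3 - <<'E'
import workcell; print([n for n in dir(workcell) if n[0]!='_'], getattr(workcell,'tip_reach',None))
from h import *
f=grab_frame("top")
a=cv2.resize(f[195:275,160:260,::-1],None,fx=4,fy=4,interpolation=cv2.INTER_CUBIC)
b=cv2.resize(f[185:275,335:435,::-1],None,fx=4,fy=4,interpolation=cv2.INTER_CUBIC)
a=cv2.copyMakeBorder(a,0,40,0,0,cv2.BORDER_CONSTANT)
cv2.imwrite("pics/ab.png",np.hstack([a,b]))
E
```

```text
['MotionError', 'calibration', 'close_job', 'get_state', 'grab_frame', 'tip_reach'] 0.011
```

View pics/ab.png

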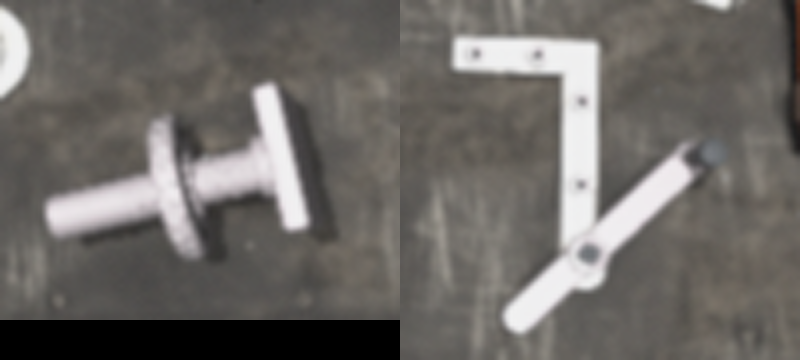

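Left crop: column end at (51,219), axis at the hub at (155,192), and foot underside top edge from (275,84) to (309,228). Right crop: inner bar corner at (561,73), outer corner at (599,42), hinge at (590,254) and knob cap at (711,153).

Run:
```python
from h import *
np.set_printoptions(precision=4,suppress=True)
c=calibration("top")
A=lambda x,y,z:at(c,160+(x+.5)/4-.5,195+(y+.5)/4-.5,z)
B=lambda x,y,z:at(c,335+(x-400+.5)/4-.5,185+(y+.5)/4-.5,z)
end=A(51,219,.042);hub=A(155,192,.042)
f1=A(275,84,.084);f2=A(309,228,.084)
print("end",end,"hub",hub,"foot under edge",f1,f2,(f1+f2)/2,np.linalg.norm(f1-f2))
d=(end-(f1+f2)/2)[:2];print("len",np.linalg.norm(d),np.degrees(np.arctan2(d[1],d[0])),"edge",np.degrees(np.arctan2(*(f1-f2)[1::-1])))
ic=B(561,73,.018);oc=B(599,42,.018);a=B(453,69,.018);a2=B(453,38,.018);b=B(562,240,.018);b2=B(597,225,.018)
print("ic",ic,"oc",oc,"diag",np.linalg.norm(ic-oc))
for p,q in((oc,a2),(ic,a),(b,ic),(b2,oc)):
    w=(q-p);print(np.degrees(np.arctan2(w[1],w[0])),np.linalg.norm(w))
print("piv",B(590,254,.03),"knob",B(711,153,.0775))
```

```text
end [0.4842 0.2483 0.042 ] hub [0.4997 0.1872 0.042 ] foot under edge [0.5596 0.1113 0.084 ] [0.4781 0.0918 0.084 ] [0.5188 0.1015 0.084 ] 0.08380317585880659
len 0.15073825872775132 103.25702987817344 edge 13.490598917592797
ic [ 0.5932 -0.2334  0.018 ] oc [ 0.6118 -0.2567  0.018 ] diag 0.029825768643311452
87.98924737367238 0.0878876895427918
87.44831889517543 0.06494787055231321
-0.995263806136128 0.10033849185178013
-2.058184199416784 0.11020442407901038
piv [ 0.4844 -0.2457  0.03  ] knob [ 0.5407 -0.3059  0.0775]
```

```bash
cat >> h.py <<'E'
def down(heading): # tool z down, tool x at heading deg
    h=np.radians(heading); x=np.array([np.cos(h),np.sin(h),0]); z=np.array([0,0,-1.]); return R.from_matrix(np.c_[x,np.cross(z,x),z])
def rows(targets):
    s=get_state(); p=np.array(s["tool_pos"]); r=rot(s["tool_rot"])
    print("t",round(s["time_s"],2),"p",p.round(4),"rv",(r.as_matrix()[:,0]).round(3),"F",np.round(s["force"],1),"gap",round(s["finger_gap"],3),"g",round(s["grasp_force"],1))
    for xyz,hd in targets:
        T=hd if isinstance(hd,R) else down(hd)
        print((r.inv().apply(np.array(xyz)-p)).round(4),np.degrees((r.inv()*T).as_rotvec()).round(1))
E
python3 - <<'E'
from h import *
rows([((.5,-.25,.24),60),((.49,.222,.16),103.3)])
E
```

```text
t 0.15 p [ 0.3018 -0.6033  0.2329] rv [ 0.894  0.447 -0.   ] F [-0.2  0.2  0.2] gap 1.0 g 0.0
[ 0.3354 -0.2273 -0.0068] [ -0.1  -0.  -33.4]
[ 0.5376 -0.6538  0.0738] [ -0.1  -0.  -76.7]
```

```bash
python3 -m crank '.335 -.227 -.007 0 0 -33 .7;.335 -.227 -.007 0 0 -33 .7;.335 -.227 -.007 0 0 -33 .7;.335 -.227 -.007 0 0 -33 .7;.335 -.227 -.007 0 0 -33 .7;.335 -.227 -.007 0 0 -33 .7;.335 -.227 -.007 0 0 -33 .7;.335 -.227 -.007 0 0 -33 .7;.335 -.227 -.007 0 0 -33 .7;.335 -.227 -.007 0 0 -33 .7' 5
python3 - <<'E'
from h import *
rows([((.49,.222,.12),103.3)])
E
```

```text
time_s: 1.15
tool_pos: [0.5008, -0.249, 0.2405]
tool_rot: [-0.0, 0.867, 0.499, 0.0]
force: [-0.9, -0.3, -0.2]
finger_gap: 0.701
grasp_force: 0.0
t 1.15 p [ 0.5008 -0.249   0.2405] rv [0.503 0.864 0.   ] F [-0.9 -0.3 -0.2] gap 0.701 g 0.0
[ 0.4016 -0.2462  0.1207] [ -0.   -0.  -43.5]
```

```bash
python3 -m crank '.2 -.123 0 0 0 -22 .7;.2 -.123 0 0 0 -22 .7;.2 -.123 0 0 0 -22 .7;.2 -.123 0 0 0 -22 .7;.4 -.246 .05 0 0 -43.5 .7;.4 -.246 .05 0 0 -43.5 .7;.4 -.246 .05 0 0 -43.5 .7;.4 -.246 .12 0 0 -43.5 .7;.4 -.246 .12 0 0 -43.5 .7;.4 -.246 .12 0 0 -43.5 .7'
python3 - <<'E'
from h import *
np.set_printoptions(precision=4,suppress=True)
f=grab_frame("wrist");c=calibration("wrist");print(c)
cv2.imwrite("pics/w1.png",cv2.resize(f[:,:,::-1],(800,600)))
rows([((.4903,.2221,.034),103.3)])
d=np.array([-.23,.973,0])
for t in(.0,.084,.15): print(t,proj(c,np.array([.5188,.1015,.042])+t*d)*800/560)
E
```

```text
time_s: 2.15
tool_pos: [0.4916, 0.215, 0.1214]
tool_rot: [0.001, 0.624, 0.782, -0.0]
force: [0.7, -0.2, 0.1]
finger_gap: 0.701
grasp_force: 0.0
{'mtx': array([[371.1971,   0.    , 284.9886],
       [  0.    , 371.1971, 207.1775],
       [  0.    ,   0.    ,   1.    ]]), 'xyz': array([0.4715, 0.2954, 0.2689]), 'attitude': array([0.1381, 0.9836, 0.115 , 0.0144])}
t 2.2 p [0.4877 0.2222 0.1174] rv [-0.231  0.973  0.004] F [-1.3  5.1 -1.6] gap 0.699 g 0.0
[-0.001   0.0028  0.0833] [-0.3 -0.2  0. ]
0.0 [411.4149 547.5278]
0.084 [411.8241 399.4454]
0.15 [412.2027 262.3995]
```

View pics/w1.png

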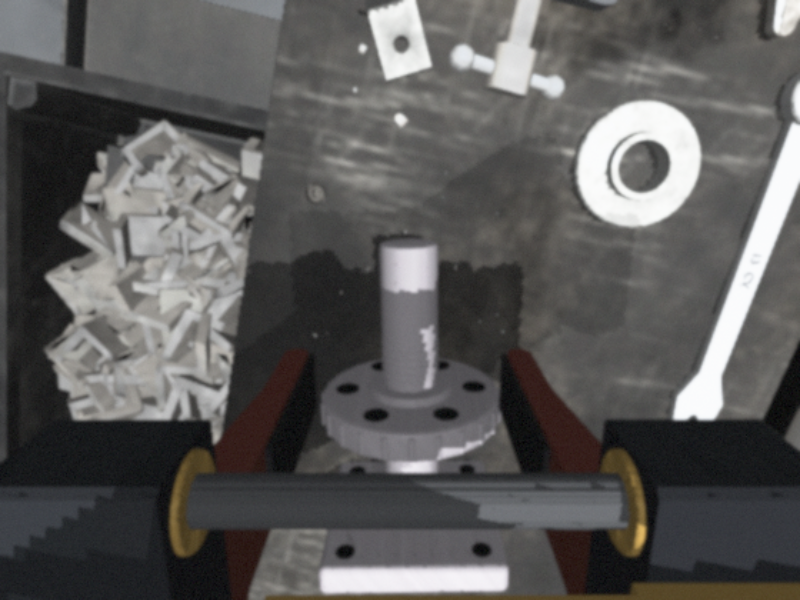

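The wrist view shows the column end at about (410,258), where (412,262) was predicted. The column lies centred and straight between the fingers, so I go down and grip lightly.

```bash
python3 -m crank '-.001 .003 .083 0 0 0 .7;-.001 .003 .083 0 0 0 .7;-.001 .003 .083 0 0 0 .7;-.001 .003 .083 0 0 0 .7;-.001 .003 .083 0 0 0 .2;-.001 .003 .083 0 0 0 .2;-.001 .003 .083 0 0 0 .2;-.001 .003 .083 0 0 0 .2;-.001 .003 .083 0 0 0 .2;-.001 .003 .083 0 0 0 .2' 10
python3 - <<'E'
from h import *
s=get_state();p=np.array(s["tool_pos"]);d=np.array([-.23,.973,0]);heel=np.array([.5188,.1015,0])
g=p+[0,0,.008]; v=g-heel; a=v@d; h=v[2]; print("along",a,"h",h)
T=[]
for th in range(0,91,10):
    t=np.radians(th); al=a*np.cos(t)-h*np.sin(t); z=a*np.sin(t)+h*np.cos(t)
    T.append((p+d*(al-a)+[0,0,z-h],103.3))
rows(T)
E
```

```text
time_s: 3.2
tool_pos: [0.4937, 0.2159, 0.04]
tool_rot: [0.0, 0.622, 0.783, 0.0]
force: [-0.4, -1.4, 3.5]
finger_gap: 0.292
grasp_force: 10.0
along 0.11708200148358078 h 0.047992890047880286
t 3.2 p [0.4937 0.2159 0.04  ] rv [-0.226  0.974 -0.   ] F [-0.4 -1.4  3.5] gap 0.292 g 10.0
[0. 0. 0.] [ 0.   0.  -0.2]
[-0.0101  0.     -0.0196] [ 0.   0.  -0.2]
[-0.0235  0.0001 -0.0371] [ 0.   0.  -0.2]
[-0.0397  0.0002 -0.0521] [ 0.   0.  -0.2]
[-0.0582  0.0002 -0.064 ] [ 0.   0.  -0.2]
[-0.0786  0.0003 -0.0725] [ 0.   0.  -0.2]
[-0.1001  0.0004 -0.0774] [ 0.   0.  -0.2]
[-0.1221  0.0005 -0.0784] [ 0.   0.  -0.2]
[-0.144   0.0006 -0.0756] [ 0.   0.  -0.2]
[-0.165   0.0007 -0.0691] [ 0.   0.  -0.2]
```

Column gripped at 10 N. I raise it along the arc with the tool pointing down, so it pivots in the pads.

```bash
python3 -m crank '-.003 0 -.006 0 0 0 .2;-.0065 0 -.013 0 0 0 .2;-.0096 0 -.0196 0 0 0 .2;-.0135 0 -.026 0 0 0 .2;-.018 0 -.0315 0 0 0 .2;-.0225 0 -.0373 0 0 0 .2;-.0275 0 -.043 0 0 0 .2;-.0325 0 -.048 0 0 0 .2;-.0382 0 -.0525 0 0 0 .2;-.0382 0 -.0525 0 0 0 .2' 10
python3 - <<'E'
from h import *
rows([])
f=grab_frame("scene"); crop(f,150,150,250,200,3,"pics/s1.png")
E
```

```text
time_s: 4.2
tool_pos: [0.5029, 0.1778, 0.0928]
tool_rot: [0.0, 0.623, 0.783, 0.0]
force: [-0.8, 0.3, -0.8]
finger_gap: 0.289
grasp_force: 10.0
t 4.2 p [0.5029 0.1778 0.0928] rv [-0.225  0.974 -0.   ] F [-0.8  0.3 -0.8] gap 0.289 g 10.0
```

View pics/s1.png

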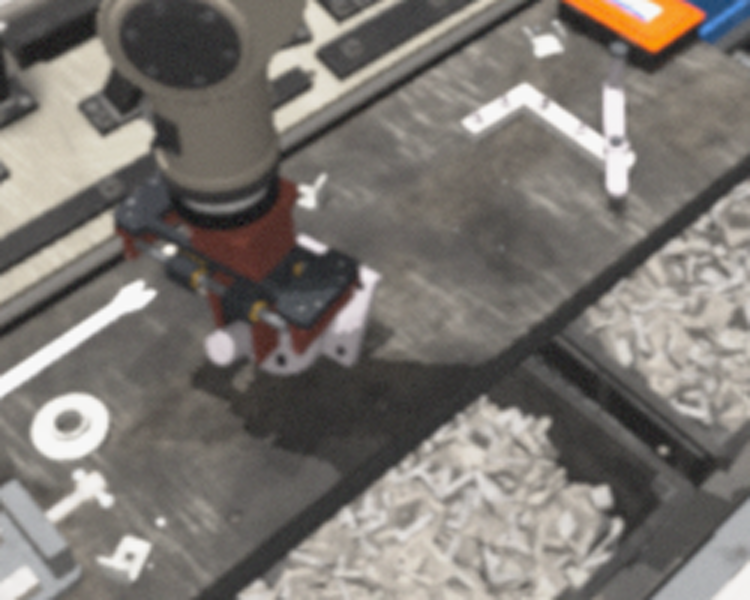

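Run:
```python
from h import *
c=calibration("scene");d=np.array([-.23,.973,0]);z=np.array([0,0,1.]);heel=np.array([.5188,.1015,0]);n=np.array([.973,.23,0])
px=lambda p:((proj(c,p)-[150,150])*3).round(0)
for th in(0,15,30):
    t=np.radians(th);u=d*np.cos(t)+z*np.sin(t);w=-d*np.sin(t)+z*np.cos(t)
    print(th,"top",px(heel+.15*u+.042*w),"lower corner near",px(heel-.042*n),"upper corners",px(heel-.042*n+.084*w),px(heel+.042*n+.084*w),"wheelbottom",px(heel+.08*u))
```

```text
0 top [195. 440.] lower corner near [356. 363.] upper corners [352. 300.] [268. 256.] wheelbottom [257. 406.]
15 top [203. 397.] lower corner near [356. 363.] upper corners [368. 284.] [285. 241.] wheelbottom [257. 389.]
30 top [219. 348.] lower corner near [356. 363.] upper corners [382. 275.] [300. 233.] wheelbottom [261. 369.]
```

The crop shows the column top at (220,348) and the foot's near corner at (352,362). That matches a 30° tilt on the original heel exactly, so I continue to 60° and then 90°.

```bash
python3 -m crank '-.006 0 -.0043 0 0 0 .2;-.012 0 -.0083 0 0 0 .2;-.0181 0 -.0122 0 0 0 .2;-.0245 0 -.0155 0 0 0 .2;-.0312 0 -.0185 0 0 0 .2;-.0381 0 -.021 0 0 0 .2;-.045 0 -.0232 0 0 0 .2;-.052 0 -.025 0 0 0 .2;-.0593 0 -.0263 0 0 0 .2;-.0593 0 -.0263 0 0 0 .2' 8; python3 -m crank '-.007 0 -.001 0 0 0 .2;-.0145 0 -.0014 0 0 0 .2;-.0218 0 -.0015 0 0 0 .2;-.029 0 -.001 0 0 0 .2;-.0363 0 -.0003 0 0 0 .2;-.0435 0 .0008 0 0 0 .2;-.0506 0 .0025 0 0 0 .2;-.0575 0 .0045 0 0 0 .2;-.0645 0 .0068 0 0 0 .2;-.0645 0 .0068 0 0 0 .2' 8
python3 - <<'E'
from h import *
rows([])
f=grab_frame("scene"); crop(f,150,130,250,200,3,"pics/s2.png")
c=calibration("scene");px=lambda p:((proj(c,p)-[150,130])*3).round(0)
n=np.array([.973,.23,0]);d=np.array([-.23,.973,0]);ft=np.array([.5285,.0606,0])
for a,b in((1,1),(1,-1),(-1,-1),(-1,1)): print(a,b,px(ft+.042*(a*n+b*d)),px(ft+.042*(a*n+b*d)+[0,0,.014]))
E
```

```text
time_s: 5.25
tool_pos: [0.5162, 0.1193, 0.1187]
tool_rot: [0.0, 0.623, 0.782, -0.0]
force: [-1.2, -0.7, 2.3]
finger_gap: 0.292
grasp_force: 8.0
time_s: 6.25
tool_pos: [0.5306, 0.0564, 0.1111]
tool_rot: [0.0, 0.623, 0.782, -0.0]
force: [0.6, -2.6, -2.8]
finger_gap: 0.291
grasp_force: 8.0
t 6.25 p [0.5306 0.0564 0.1111] rv [-0.225  0.974 -0.001] F [ 0.6 -2.6 -2.8] gap 0.291 g 8.0
1 1 [276. 379.] [275. 369.]
1 -1 [333. 317.] [332. 307.]
-1 -1 [411. 357.] [411. 347.]
-1 1 [356. 423.] [355. 413.]
```

View pics/s2.png

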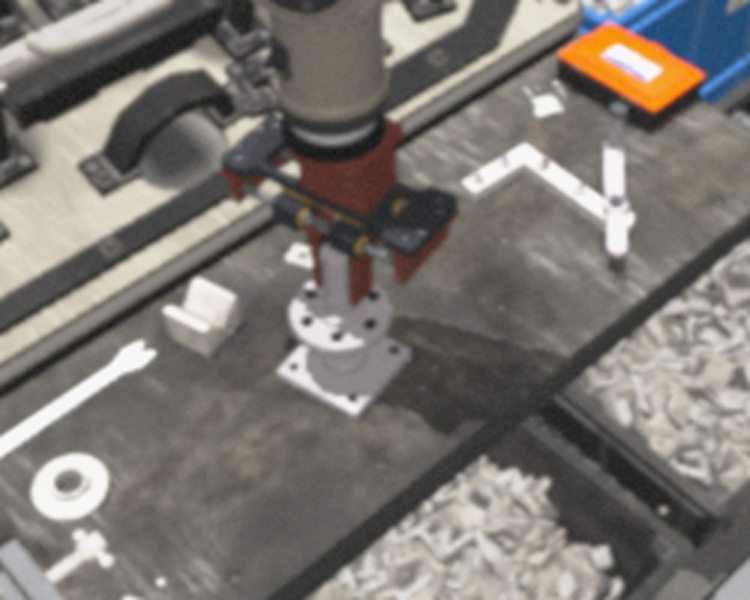

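The post stands upright, with the foot's corners at (278,370), (355,413) and (410,350) as predicted. Next: open to let it settle, grip again lower and firmer, and work out the slide.

```bash
python3 -m crank '.002 0 0 0 0 0 .5;.002 0 0 0 0 0 .5;.002 0 0 0 0 0 .5;.002 0 .009 0 0 0 .5;.002 0 .009 0 0 0 .5;.002 0 .009 0 0 0 .2;.002 0 .009 0 0 0 .2;.002 0 .009 0 0 0 .2;.002 0 .009 0 0 0 .2;.002 0 .009 0 0 0 .2' 20
python3 - <<'E'
from h import *
s=get_state();p=np.array(s["tool_pos"])
ft=np.array([.5285,.0606,0]);home=np.array([.5523,-.1916,0]);ex=np.array([.9994,-.035,0]);ey=np.array([.035,.9994,0])
W=[home-.008*ex+.06*ey,home-.008*ex+.006*ey,home]
off=p-ft;print(off)
ro=R.from_euler('z',-15.3,degrees=True).apply(off)
rows([(w+ro,88) for w in W])
E
```

```text
time_s: 7.3
tool_pos: [0.5299, 0.0599, 0.1027]
tool_rot: [0.0, 0.622, 0.783, 0.0]
force: [0.4, 0.5, -0.4]
finger_gap: 0.293
grasp_force: 20.0
[ 0.00140342 -0.00069931  0.10267305]
t 7.3 p [0.5299 0.0599 0.1027] rv [-0.226  0.974 -0.   ] F [ 0.4  0.5 -0.4] gap 0.293 g 20.0
[-0.1913 -0.0263 -0.    ] [ 0.  -0.  15.1]
[-0.2435 -0.0403 -0.    ] [ 0.  -0.  15.1]
[-0.2513 -0.0342 -0.    ] [ 0.  -0.  15.1]
```

```bash
python3 -m crank '-.005 -.0007 0 0 0 .4 .2;-.012 -.0016 0 0 0 1 .2;-.021 -.003 0 0 0 1.7 .2;-.031 -.0043 0 0 0 2.5 .2;-.041 -.0057 0 0 0 3.3 .2;-.051 -.007 0 0 0 4.1 .2;-.061 -.0084 0 0 0 4.9 .2;-.071 -.0098 0 0 0 5.7 .2;-.081 -.011 0 0 0 6.5 .2;-.09 -.0124 0 0 0 7.2 .2'
python3 - <<'E'
from h import *
home=np.array([.5523,-.1916,0]);ex=np.array([.9994,-.035,0]);ey=np.array([.035,.9994,0])
rows([(w+np.array([.0012,-.001,.1027]),88) for w in (home-.008*ex+.06*ey,home-.008*ex+.006*ey,home)])
E
```

```text
time_s: 8.3
tool_pos: [0.5384, -0.0314, 0.1027]
tool_rot: [0.0, 0.67, 0.742, 0.0]
force: [0.9, 1.1, -5.5]
finger_gap: 0.297
grasp_force: 20.0
t 8.3 p [ 0.5384 -0.0314  0.1027] rv [-0.101  0.995 -0.   ] F [ 0.9  1.1 -5.5] gap 0.297 g 20.0
[-0.1013 -0.001   0.    ] [0.  0.  7.8]
[-0.1548 -0.0083  0.    ] [0.  0.  7.8]
[-0.1619 -0.0012  0.    ] [0.  0.  7.8]
```

```bash
python3 -m crank '-.008 0 .001 0 0 .8 .2;-.017 0 .001 0 0 1.6 .2;-.027 0 .001 0 0 2.4 .2;-.037 0 .001 0 0 3.2 .2;-.047 -.0003 .001 0 0 4 .2;-.057 -.0005 .001 0 0 4.8 .2;-.067 -.0006 .001 0 0 5.6 .2;-.077 -.0007 .001 0 0 6.4 .2;-.089 -.0009 .001 0 0 7.2 .2;-.1 -.001 .001 0 0 7.8 .2'
python3 - <<'E'
from h import *
home=np.array([.5523,-.1916,0]);ex=np.array([.9994,-.035,0]);ey=np.array([.035,.9994,0])
rows([(w+np.array([.0012,-.001,.1027]),88) for w in (home-.008*ex+.006*ey,home)])
f=grab_frame("scene"); crop(f,210,110,200,150,4,"pics/s3.png")
c=calibration("scene");px=lambda p:((proj(c,p)-[210,110])*4).round(0)
p=get_state()["tool_pos"]; ft=p*[1,1,0]-[.0012,-.001,0]
for a,b in((1,1),(1,-1),(-1,-1),(-1,1)): print(a,b,px(ft+.042*(a*ex+b*ey)),px(ft+.042*(a*ex+b*ey)+[0,0,.014]))
print(px(home+.042*(ex-ey)+[0,0,.018]))
E
```

```text
time_s: 9.3
tool_pos: [0.5485, -0.1299, 0.1027]
tool_rot: [0.0, 0.719, 0.695, 0.001]
force: [-0.2, 5.8, 8.2]
finger_gap: 0.296
grasp_force: 20.0
t 9.3 p [ 0.5485 -0.1299  0.1027] rv [0.034 0.999 0.001] F [-0.2  5.8  8.2] gap 0.296 g 20.0
[-0.0565 -0.0009 -0.    ] [ 0.1 -0.   0.1]
[-0.0625  0.0071 -0.    ] [ 0.1 -0.   0.1]
1 1 [320. 407.] [320. 393.]
1 -1 [405. 352.] [406. 339.]
-1 -1 [487. 414.] [488. 400.]
-1 1 [401. 472.] [402. 458.]
[457. 294.]
```

View pics/s3.png

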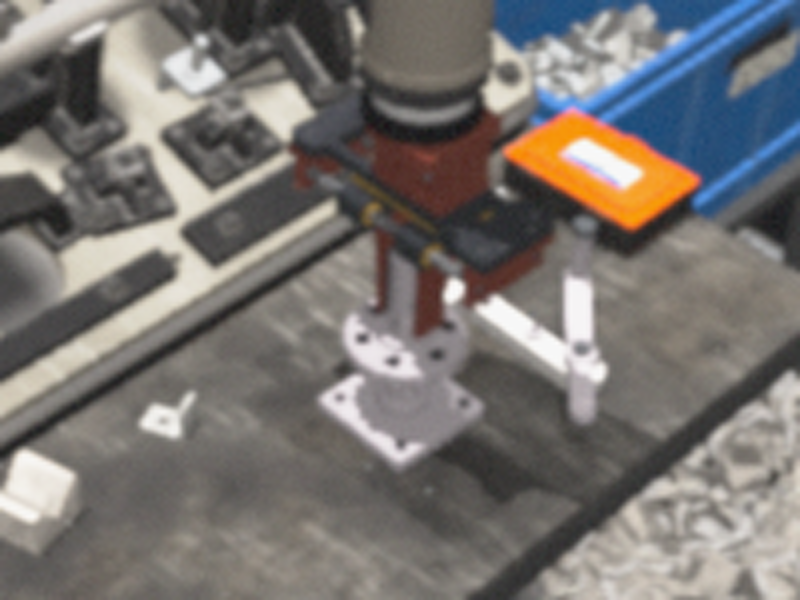

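The foot is square to the bars, with corners at about (320,402), (400,465) and (484,408), close to the prediction. Now into the corner.

```bash
python3 -m crank '-.007 0 0 0 0 0 .2;-.015 0 0 0 0 0 .2;-.023 0 0 0 0 0 .2;-.031 0 0 0 0 0 .2;-.039 0 0 0 0 0 .2;-.046 0 0 0 0 0 .2;-.052 0 0 0 0 0 .2;-.056 0 0 0 0 0 .2;-.059 .002 0 0 0 0 .2;-.06 .004 0 0 0 0 .2'
python3 -m crank '0 0 0 0 0 0 .2;-.0015 .0015 0 0 0 0 .2;-.003 .003 0 0 0 0 .2;-.003 .003 0 0 0 0 .2'
python3 - <<'E'
from h import *
home=np.array([.5523,-.1916,0])
rows([(home+np.array([.0012,-.001,.1027]),88)])
E
```

```text
time_s: 10.35
tool_pos: [0.549, -0.1899, 0.1027]
tool_rot: [-0.001, 0.719, 0.695, -0.0]
force: [-6.1, 6.1, 13.8]
finger_gap: 0.296
grasp_force: 20.0
time_s: 10.75
tool_pos: [0.552, -0.1928, 0.1027]
tool_rot: [-0.0, 0.719, 0.695, -0.0]
force: [-5.0, 5.6, 11.3]
finger_gap: 0.291
grasp_force: 20.0
t 10.75 p [ 0.552  -0.1928  0.1027] rv [0.034 0.999 0.   ] F [-5.   5.6 11.3] gap 0.291 g 20.0
[0.0003 0.0015 0.    ] [-0.1 -0.   0.1]
```

```bash
python3 -m crank '-.001 .001 0 0 0 0 .2;-.002 .002 0 0 0 0 .2;-.002 .002 0 0 0 0 .2;-.002 .002 0 0 0 0 .2'; python3 -m crank '-.001 .001 0 0 0 0 .2;-.002 .002 0 0 0 0 .2;-.002 .002 0 0 0 0 .2;-.002 .002 0 0 0 0 .2'
```

```text
time_s: 11.15
tool_pos: [0.553, -0.1935, 0.1028]
tool_rot: [-0.002, 0.719, 0.695, -0.0]
force: [-7.5, 8.6, 16.5]
finger_gap: 0.291
grasp_force: 20.0
time_s: 11.55
tool_pos: [0.554, -0.1944, 0.103]
tool_rot: [-0.003, 0.719, 0.695, -0.001]
force: [-11.1, 10.4, 21.8]
finger_gap: 0.294
grasp_force: 20.0
```

Both forces rise and motion stalls, so both bars are in contact. I release and look.

```bash
python3 -m crank '.001 -.001 0 0 0 0 .5;.001 -.001 0 0 0 0 .5;.001 -.001 0 0 0 0 .5;.001 -.001 -.05 0 0 0 .5;.001 -.001 -.1 0 0 0 .5;.001 -.001 -.1 0 0 0 .5'
python3 - <<'E'
from h import *
rows([])
f=grab_frame("wrist");c=calibration("wrist")
cv2.imwrite("pics/w2.png",cv2.resize(f[:,:,::-1],(800,600)))
E
```

```text
time_s: 12.15
tool_pos: [0.5594, -0.1979, 0.2083]
tool_rot: [0.005, 0.719, 0.695, 0.003]
force: [-0.2, 0.2, -0.4]
finger_gap: 0.498
grasp_force: 0.0
t 12.15 p [ 0.5594 -0.1979  0.2083] rv [ 0.035  0.999 -0.003] F [-0.2  0.2 -0.4] gap 0.498 g 0.0
```

View pics/w2.png

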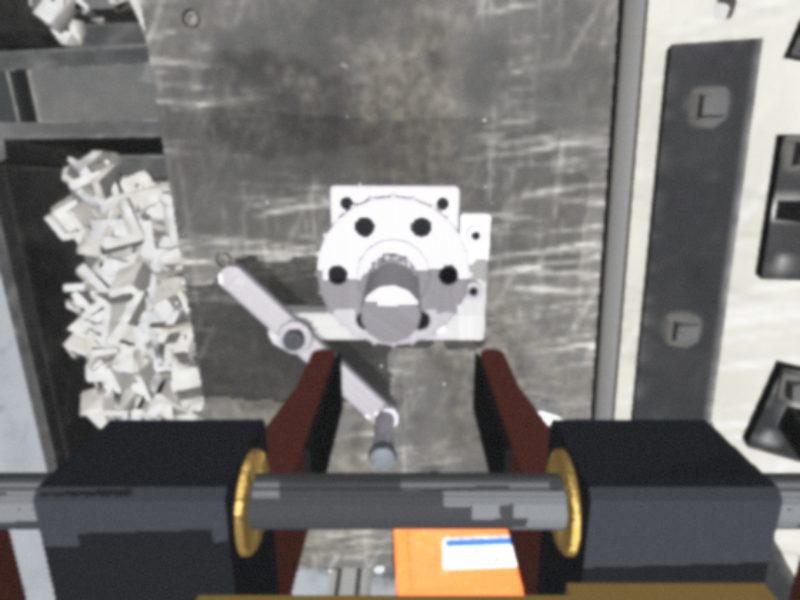

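The wrist view shows the foot's far corners at (332,186) and (459,187), flush with the short bar at (461,213)–(490,213); the outer bar corner is at (484,340). I'll check the position relative to the bars.

Run:
```python
from h import *
c=calibration("wrist");s=560/800
P=lambda x,y,z:at(c,x*s,y*s,z)[:2]
a,b=P(332,186,.014),P(459,187,.014); e1,e2=P(461,213,.018),P(490,213,.018); oc=P(484,340,.018)
print(a,b,e1,e2,oc,np.linalg.norm(a-b),np.linalg.norm(oc-e2))
ang=lambda v:np.degrees(np.arctan2(v[1],v[0]))
print("foot x dir",ang(b-a),"bar y dir",ang(e2-oc)-90)
al=ang(e2-oc)-90; al=np.radians(al); ex=np.array([np.cos(al),np.sin(al)]);ey=np.array([-ex[1],ex[0]])
# station coords: outer corner at (62,-62)
for q in(a,b,e1,e2): print(((q-oc)@ex*1000+62).round(1),((q-oc)@ey*1000-62).round(1))
k=P(382,458,.0775);pv=P(294,339,.03);print("knob",k,"piv",pv)
```

```text
[ 0.51392718 -0.14743736] [ 0.59436096 -0.15094479] [ 0.59510203 -0.16690617] [ 0.61355792 -0.16757523] [ 0.61021305 -0.25379161] 0.08051022200468141 0.08628124137752122
foot x dir -2.496882793075692 bar y dir -2.22175145988858
-38.3 40.5
42.2 40.2
43.5 24.2
62.0 24.3
knob [ 0.54039612 -0.30400316] piv [ 0.48383457 -0.24363116]
```

The foot is flush within about 1.5 mm and square, so the post is home. Now the clamp knob, at about (0.5405, -0.3045).

Run:
```python
from h import *
rows([((.5405,-.3047,.2),88),((.5405,-.3047,.047),88)])
```

```text
t 12.2 p [ 0.5576 -0.1977  0.2052] rv [ 0.035  0.999 -0.002] F [-0.5 -0.5 -0.2] gap 0.497 g 0.0
[-0.1075 -0.0134  0.0053] [0.4 0.1 0. ]
[-0.1072 -0.0144  0.1583] [0.4 0.1 0. ]
```

```bash
python3 -m crank '-.107 -.013 .005 0 0 0 .5;-.107 -.013 .005 0 0 0 .5;-.107 -.013 .005 0 0 0 .5;-.107 -.013 .005 0 0 0 .5;-.107 -.013 .005 0 0 0 .5;-.107 -.013 .005 0 0 0 .5'
python3 - <<'E'
from h import *
rows([((.5405,-.3047,.047),88)])
E
```

```text
time_s: 12.8
tool_pos: [0.5392, -0.3007, 0.1963]
tool_rot: [-0.0, 0.718, 0.696, 0.0]
force: [0.5, 1.0, 0.5]
finger_gap: 0.498
grasp_force: 0.0
t 12.8 p [ 0.5392 -0.3007  0.1963] rv [0.031 1.    0.001] F [0.5 1.  0.5] gap 0.498 g 0.0
[-0.0041  0.0015  0.1493] [-0.  -0.1  0.2]
```

```bash
python3 -m crank '-.004 .001 .04 0 0 0 .5;-.004 .001 .08 0 0 0 .5;-.004 .001 .115 0 0 0 .5;-.004 .001 .148 0 0 0 .5;-.004 .001 .148 0 0 0 .5;-.004 .001 .148 0 0 0 .1;-.004 .001 .148 0 0 0 .1;-.004 .001 .148 0 0 0 .1;-.004 .001 .148 0 0 0 .1;-.004 .001 .148 0 0 0 .1' 6
python3 - <<'E'
from h import *
p=get_state()["tool_pos"];pv=np.array([.4843,-.2449]);v=p[:2]-pv
print(np.hypot(*v),np.degrees(np.arctan2(v[1],v[0])))
T=[]
for k in range(10,111,10):
    w=R.from_euler('z',-k,degrees=True).apply([v[0],v[1],0]); T.append(((pv[0]+w[0],pv[1]+w[1],p[2]),88))
rows(T)
E
```

```text
time_s: 13.8
tool_pos: [0.5412, -0.3079, 0.0505]
tool_rot: [0.002, 0.719, 0.695, 0.001]
force: [1.9, -0.9, 6.5]
finger_gap: 0.199
grasp_force: 6.0
0.08484638908577102 -47.91040785949368
t 13.8 p [ 0.5412 -0.3079  0.0505] rv [ 0.034  0.999 -0.002] F [ 1.9 -0.9  6.5] gap 0.199 g 6.0
[-0.0093 -0.0115 -0.    ] [0.2 0.1 0.1]
[-0.0165 -0.0244 -0.0001] [0.2 0.1 0.1]
[-0.0213 -0.0384 -0.0001] [0.2 0.1 0.1]
[-0.0236 -0.053  -0.0002] [0.2 0.1 0.1]
[-0.0234 -0.0678 -0.0002] [0.2 0.1 0.1]
[-0.0206 -0.0823 -0.0003] [0.2 0.1 0.1]
[-0.0153 -0.0961 -0.0003] [0.2 0.1 0.1]
[-0.0077 -0.1088 -0.0004] [0.2 0.1 0.1]
[ 0.002  -0.12   -0.0005] [0.2 0.1 0.1]
[ 0.0135 -0.1293 -0.0005] [0.2 0.1 0.1]
[ 0.0264 -0.1365 -0.0006] [0.2 0.1 0.1]
```

The cap is gripped, and the radius of 84.8 mm fits. I swing it clockwise along the arc.

```bash
python3 -m crank '-.005 -.0056 0 0 0 0 .1;-.0093 -.0115 0 0 0 0 .1;-.0132 -.0178 0 0 0 0 .1;-.0165 -.0244 0 0 0 0 .1;-.0192 -.0313 0 0 0 0 .1;-.0213 -.0384 0 0 0 0 .1;-.0228 -.0456 0 0 0 0 .1;-.0236 -.053 0 0 0 0 .1;-.0234 -.0678 0 0 0 0 .1;-.0234 -.0678 0 0 0 0 .1'
python3 - <<'E'
from h import *
p=get_state()["tool_pos"];pv=np.array([.4843,-.2449]);v=p[:2]-pv
print(np.hypot(*v),np.degrees(np.arctan2(v[1],v[0])))
T=[]
for k in range(97,160,5):
    w=.0848*np.array([np.cos(np.radians(k)),-np.sin(np.radians(k))]); T.append(((pv[0]+w[0],pv[1]+w[1],p[2]),88))
rows(T)
E
```

```text
time_s: 14.8
tool_pos: [0.4677, -0.3274, 0.048]
tool_rot: [-0.002, 0.719, 0.695, -0.001]
force: [-0.9, -0.6, 3.7]
finger_gap: 0.2
grasp_force: 6.0
0.08411442501340358 -101.40260278416902
t 14.8 p [ 0.4677 -0.3274  0.048 ] rv [0.034 0.999 0.001] F [-0.9 -0.6  3.7] gap 0.2 g 6.0
[-0.0015  0.0063 -0.    ] [-0.2 -0.1  0. ]
[-0.0005 -0.001   0.    ] [-0.2 -0.1  0. ]
[ 0.0011 -0.0082  0.    ] [-0.2 -0.1  0. ]
[ 0.0033 -0.0153  0.0001] [-0.2 -0.1  0. ]
[ 0.0061 -0.0221  0.0001] [-0.2 -0.1  0. ]
[ 0.0096 -0.0287  0.0001] [-0.2 -0.1  0. ]
[ 0.0135 -0.0349  0.0002] [-0.2 -0.1  0. ]
[ 0.0181 -0.0408  0.0002] [-0.2 -0.1  0. ]
[ 0.0231 -0.0462  0.0002] [-0.2 -0.1  0. ]
[ 0.0285 -0.0512  0.0003] [-0.2 -0.1  0. ]
[ 0.0344 -0.0557  0.0003] [-0.2 -0.1  0. ]
[ 0.0406 -0.0597  0.0003] [-0.2 -0.1  0. ]
[ 0.0472 -0.0631  0.0003] [-0.2 -0.1  0. ]
```

```bash
python3 -m crank '.0011 -.0082 0 0 0 0 .1;.0033 -.0153 0 0 0 0 .1;.0061 -.0221 0 0 0 0 .1;.0096 -.0287 0 0 0 0 .1;.0135 -.0349 0 0 0 0 .1;.0181 -.0408 0 0 0 0 .1;.0181 -.0408 0 0 0 0 .1'; python3 -m crank '.005 -.0054 0 0 0 0 .1;.005 -.0054 0 0 0 0 .1;.005 -.0054 0 0 0 0 .1'
python3 - <<'E'
from h import *
p=get_state()["tool_pos"];pv=np.array([.4843,-.2449]);v=p[:2]-pv
print(np.hypot(*v),np.degrees(np.arctan2(v[1],v[0])))
T=[]
for k in range(137,160,3):
    w=.0848*np.array([np.cos(np.radians(k)),-np.sin(np.radians(k))]); T.append(((pv[0]+w[0],pv[1]+w[1],p[2]),88))
rows(T)
E
```

```text
time_s: 15.5
tool_pos: [0.4292, -0.3075, 0.0484]
tool_rot: [-0.001, 0.719, 0.695, -0.0]
force: [-0.5, -0.1, -3.3]
finger_gap: 0.197
grasp_force: 6.0
time_s: 15.8
tool_pos: [0.4249, -0.303, 0.0485]
tool_rot: [-0.001, 0.719, 0.695, -0.0]
force: [-1.1, -0.9, -2.4]
finger_gap: 0.198
grasp_force: 6.0
0.08310999236466968 -135.61411471161733
t 15.8 p [ 0.4249 -0.303   0.0485] rv [0.033 0.999 0.   ] F [-1.1 -0.9 -2.4] gap 0.198 g 6.0
[ 0.0002 -0.0026  0.    ] [-0.1 -0.   0.1]
[ 0.0034 -0.0057  0.    ] [-0.1 -0.   0.1]
[ 0.0068 -0.0086  0.    ] [-0.1 -0.   0.1]
[ 0.0103 -0.0113  0.    ] [-0.1 -0.   0.1]
[ 0.014  -0.0138  0.    ] [-0.1 -0.   0.1]
[ 0.0178 -0.0161  0.    ] [-0.1 -0.   0.1]
[ 0.0217 -0.0182  0.    ] [-0.1 -0.   0.1]
[ 0.0257 -0.0201  0.    ] [-0.1 -0.   0.1]
```

```bash
python3 -m crank '.0034 -.0055 0 0 0 0 .1;.006 -.0075 0 0 0 0 .1;.006 -.0075 0 0 0 0 .1'; python3 -m crank '.0035 -.0025 0 0 0 0 .1;.0035 -.0025 0 0 0 0 .1;.0035 -.0025 0 0 0 0 .1'; python3 -m crank '.0035 -.0025 0 0 0 0 .1;.0035 -.0025 0 0 0 0 .1;.0035 -.0025 0 0 0 0 .1'
```

```text
time_s: 16.1
tool_pos: [0.4222, -0.2982, 0.0498]
tool_rot: [0.004, 0.719, 0.695, 0.002]
force: [7.4, -4.4, -7.3]
finger_gap: 0.195
grasp_force: 6.0
time_s: 16.4
tool_pos: [0.4217, -0.2957, 0.0505]
tool_rot: [0.006, 0.719, 0.695, 0.003]
force: [12.3, -6.2, -6.5]
finger_gap: 0.214
grasp_force: 6.0
time_s: 16.7
tool_pos: [0.4199, -0.2927, 0.0509]
tool_rot: [0.006, 0.719, 0.695, 0.003]
force: [12.6, -7.2, -3.8]
finger_gap: 0.26
grasp_force: 6.0
```

The force rises to 12 N and the knob no longer follows, so the stop is reached. I relax, open, lift away and check.

```bash
python3 -m crank '-.004 .004 0 0 0 0 .5;-.004 .004 0 0 0 0 .5;-.004 .004 0 0 0 0 .5;-.004 .004 -.05 0 0 0 .5;-.004 .004 -.1 0 0 0 .5;-.004 .004 -.15 0 0 0 .5;-.1 .004 -.2 0 0 0 .5;-.15 .004 -.2 0 0 0 .5;-.2 .004 -.2 0 0 0 .5;-.25 .004 -.2 0 0 0 .5'; python3 -m crank '0 0 0 0 0 0 .5;0 0 0 0 0 0 .5;0 0 0 0 0 0 .5'
python3 - <<'E'
from h import *
rows([])
f=grab_frame("top"); crop(f,315,175,150,115,5,"pics/t2.png")
E
```

```text
time_s: 17.7
tool_pos: [0.4103, -0.4876, 0.2458]
tool_rot: [0.0, 0.719, 0.695, -0.0]
force: [1.0, -0.4, 0.7]
finger_gap: 0.495
grasp_force: 0.0
time_s: 18.0
tool_pos: [0.4111, -0.4842, 0.2442]
tool_rot: [-0.001, 0.718, 0.696, 0.0]
force: [-0.3, 1.3, 0.2]
finger_gap: 0.499
grasp_force: 0.0
t 18.0 p [ 0.4111 -0.4842  0.2442] rv [0.032 0.999 0.002] F [-0.3  1.3  0.2] gap 0.499 g 0.0
```

View pics/t2.png

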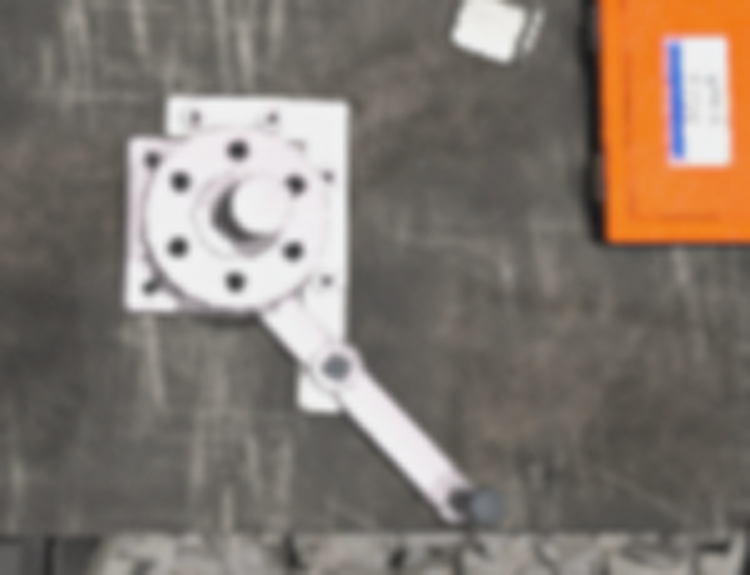

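The post stands in the corner: foot left edge from (128,140) to (126,308). The strap lies over the foot, with its hinge at (336,366) and the knob cap at (486,502).

Run:
```python
from h import *
c=calibration("top")
P=lambda x,y,z:at(c,315+(x+.5)/5-.5,175+(y+.5)/5-.5,z)[:2]
k=P(486,502,.0775);pv=P(336,366,.03);v=k-pv
print("knob",k,pv,np.hypot(*v),np.degrees(np.arctan2(v[1],v[0])))
a,b=P(128,140,.014),P(126,308,.014);oc=P(350,101,.018);o2=P(168,97,.018)
w=o2-oc;al=np.arctan2(w[1],w[0])-np.pi/2;ex=np.array([np.cos(al),np.sin(al)]);ey=np.array([-ex[1],ex[0]])
print(np.degrees(al),a,b,np.linalg.norm(a-b),np.linalg.norm(w))
for q in(a,b,o2,pv): print((q-oc)@ex*1000+62,(q-oc)@ey*1000-62)
```

```text
knob [ 0.42349901 -0.30105656] [ 0.48513056 -0.2449572 ] 0.08334018163486671 -137.69035486011848
-1.697742682043857 [ 0.59489061 -0.15046281] [ 0.5136488  -0.14814178] 0.08127495849338792 0.08764403890681653
41.12182872575737 44.21851761188567
-40.15308328000047 44.1315891456147
62.00000000000001 25.644038906816533
-65.7904642871521 -53.48623707669564
```

```bash
python3 -c "
from workcell import *
print(close_job())"
```

```text
the job is handed in; nothing more can be done
None
```

The job is handed in: the post stands upright in the corner, about 2 mm from home by the last picture, with the strap swung over its foot to its stop (I estimate at least 1.58 rad) and the gripper clear; no verdict came back.

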